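# Sort nail tins by weight at the cobbler's bench

## Robot

A 6-joint arm with a two-finger parallel gripper is mounted at the origin on the work surface. World frame = base frame: x ahead of the robot, y to its left, z up, the work surface at z = 0. Lengths are in m, angles in rad, forces in N, time in s.
With the tool pointing down it reaches from about 0.275 to 0.975 m from the base axis. Payload 8.4 kg.
Tool frame: the origin (TCP) lies on the mounting face of the last link; the fingertips stand 190 mm ahead of it and the grasp point (between the pads) lies 171 mm ahead of it; z points along the fingers, y is the direction in which the jaws open and shut (so a half turn about z gives the same grasp; the last joint's range is limited). The gripper opens to 92 mm and grips with 3 to 60 N. Pads are 20 mm wide; open, the fingers measure 128 mm over their backs; the gripper's body (75 mm by 189 mm) begins 69 mm behind the grasp point.
Start: joints at [1.286, 0.353, 1.633, -0, 1.155, -0.002], TCP at [0.174, 0.6, 0.405] pointing down, gripper open.
Joint ranges: [-2.63, 2.63], [-0.92, 2.1], [0.06, 2.66], [-1.3, 4.44], [0, 2.69], [-3.02, 3.02]. Speed limits (rad/s): [2.22, 2.22, 2.79, 3.14, 3.14, 3.14].

## Interface

Orientations are given as a rotation vector (axis times angle).
In Python, from plant import monitor, imaging, order gives the robot as it stands.
- The arm moves only by the tool drive_tool, never from a script. Its argument "targets" is text: rows parted by semicolons, each of 5 numbers parted by spaces: the shift along the tool's x, y, z in m, then the turn about the tool's z in rad, then the opening, from -1 (shut) to 1 (fully open), so that 0 is half open. A call has 1 to 12 rows; each row is the pose to reach, as a shift and turn from the pose measured when the call began, along the tool's axes at that moment; what a row does not reach only later rows make up. A row lasts 1/10 s, in which the tool goes at most 50 mm and 8.59 degrees, less where a joint would pass 70% of its speed; a pose out of reach is approached as far as the arm can. A call with a gripper value outside its range is refused whole. The fingers move at their own pace and stop on an object; "squeeze" is the grip in N (left out, the last holds). Time passes only in rows, so rows that repeat a pose let the fingers close. It gives the time, the measured TCP pose, the force and the opening at its end, in the units of the state.
- monitor.observe(): the state, without advancing time (a new reading comes with each control period).
- imaging.camera(name): name is "scene" or "top"; returns the picture (420x560x3 uint8, red, green, blue); there is no depth.
- imaging.camera_params(name): a dict with "fx", "fy", "cx", "cy" (pixels), "cam_to_world" (4x4, takes a point from camera to world coordinates). Camera axes: x right, y down, z forward; pixel columns grow to the right and rows downward; lengths in m; the calibration is good to about 2 mm. A picture is of the moment at which its call begins. camera_params takes no time and is no camera call.
- order.job_done(): hands the job in, once; it reports no verdict.
The state is a dict: "clock": time; "joint_pos": joint angles; "qd": joint speeds; "effort": joint torques, N m; "tool_pos": TCP position; "eef_rot": TCP orientation; "ft_force": force on the tool from outside, world axes, zero at the start; "torque": the same for the moment, N m; "width": finger opening in m.
Only numpy, scipy, OpenCV 4.12 (cv2) and the standard library are available. Lean on these libraries where they do the work, as an engineer would, in place of code of your own. Each camera call takes 0.05 s, during which the arm holds its last target.

## Task

Lift each of the two upright round nail tins off the bench and feel its weight: one that weighs more than about 350 g is well filled and goes into the long wooden tray, a lighter one goes into the round metal dish for refilling. Both may belong in the same place. Keep the tins upright and stand each one gently on the floor of its tray or dish, without dropping it.

Things in the scene. Friction and masses are not known exactly. Their poses are not given: they have to be found in the camera images.
- tin_a_mid (a point): closed round steel tin of shoe nails with a paper band, 54 mm in diameter and 70 mm tall, sealed and rigid, standing upright loose on the bench. This point is its centre, 35 mm above its underside; z is its upright axis. Its mass differs from start to start, anywhere from about 100 g to 625 g, and cannot be seen, only felt by lifting it. The other nail tin looks just the same but has a mass of its own
- tin_b_mid (a point): closed round steel tin of shoe nails with a paper band, 54 mm in diameter and 70 mm tall, sealed and rigid, standing upright loose on the bench. This point is its centre, 35 mm above its underside; z is its upright axis. Its mass differs from start to start, anywhere from about 100 g to 625 g, and cannot be seen, only felt by lifting it. The other nail tin looks just the same but has a mass of its own
- tray: long shallow wooden tray, fixed to the bench, for the heavy (well filled) tins: 220 mm long along its x axis, 120 mm wide along its y axis, walls 12 mm high and 6 mm thick, floor 6 mm above the bench. Origin at the centre of its underside, z up. Both tins fit side by side along its length, for example 45 mm either side of the centre
- dish: round shallow metal dish, fixed to the bench, for the light tins: 190 mm in outer diameter, rim 12 mm high and 4 mm thick, floor 6 mm above the bench. Origin at the centre of its underside, z up. Both tins fit side by side, for example 45 mm either side of the centre
Things that resemble listed ones, but are neither listed nor needed, are in the scene too. What is shaped like the part that bears tin_b_mid but blue or red is not meant.

How it is judged:
By the outcome, as a careful person would: the job done as asked, in the order asked, and still so for the second after the job is handed in, with the robot touching nothing.
It also fails if it takes over 61 s, if anything falls off the work surface, if the arm or the gripper's body presses on something with over 40 N, if the wrist force passes 120 N, or if a joint passes its speed limit or range.

## Working session

There is one attempt and no reset: what is moved stays moved. The work goes in short steps, Python scripts to look and compute and a tool call to move; the robot and the scene stay as the last step left them, time stands still between calls to the robot, and variables do not carry over. Pictures are saved under pics/ and viewed, and the job is handed in when it is done.

Besides the shell and the picture viewer there is one more tool, called after "Call:" in YAML: its name, and indented under it one key for each argument. drive_tool: Moves the arm, as the interface text tells. Its arguments: {"type":"object","properties":{"targets":{"type":"string"},"squeeze":{"type":"number"}},"required":["targets"]}

```bash
mkdir -p pics; ls
python3 - <<'E'
from plant import monitor, imaging, order
import cv2
for n in("scene","top"):
    im=imaging.camera(n); cv2.imwrite(f"pics/{n}0.png",im[:,:,::-1])
    p=imaging.camera_params(n); print(n,p)
print(monitor.observe())
E
```

```text
pics
scene {'fx': 415.2106808397387, 'fy': 415.2106808397387, 'cx': 280.86177277988185, 'cy': 214.96586618386848, 'cam_to_world': array([[ 0.40836335,  0.62243491, -0.66769317,  1.18928961],
       [ 0.91281472, -0.28081396,  0.29650096, -0.27253751],
       [-0.00294501, -0.73056027, -0.68284187,  0.70508546],
       [ 0.        ,  0.        ,  0.        ,  1.        ]])}
top {'fx': 487.95513769154337, 'fy': 487.95513769154337, 'cx': 284.56973308465706, 'cy': 210.13111059831127, 'cam_to_world': array([[-0.00636786, -0.98640169,  0.16422897,  0.3761537 ],
       [-0.99989675,  0.00416518, -0.01375318,  0.00771169],
       [ 0.01288211, -0.16429959, -0.98632636,  0.94422628],
       [ 0.        ,  0.        ,  0.        ,  1.        ]])}
{'clock': 0.1, 'joint_pos': array([ 1.28560792e+00,  3.53616467e-01,  1.63403626e+00,  3.19485539e-06,
        1.15522566e+00, -2.38990937e-03]), 'qd': array([-0.00044211, -0.00022889, -0.00264163,  0.00190677, -0.00018828,
        0.00183205]), 'effort': array([-3.13857499e-04, -5.94905770e+01, -3.34927332e+01,  6.98215328e-02,
        1.83352351e-02, -5.90534410e-05]), 'tool_pos': array([0.17433928, 0.59998232, 0.40402521]), 'eef_rot': array([-4.42715605e-01, -3.11005266e+00,  1.99799953e-03]), 'ft_force': array([0.41679265, 0.15509687, 0.15983079]), 'torque': array([-0.05428184, -0.02263692, -0.03445922]), 'width': 0.0917326347840313}
```

View pics/scene0.png

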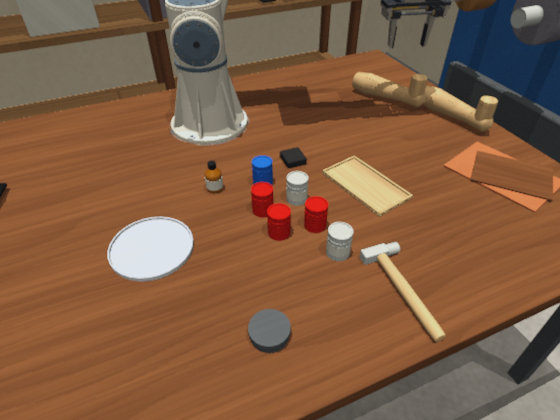

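View pics/top0.png

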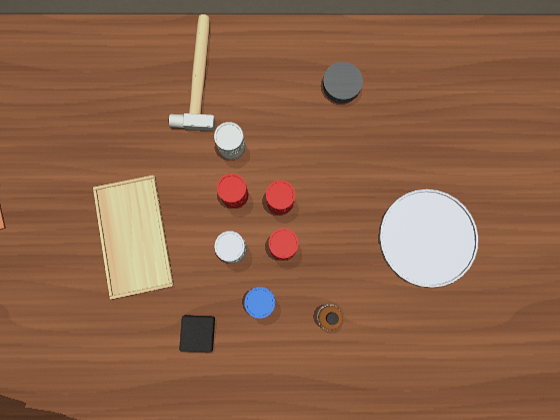

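Top view: two grey tins with lids at about (229,137) and (230,246), tray at about (133,238), dish at about (429,238). Red and blue tins are close by. Next I measure them.

```bash
cat > h.py <<'E'
import numpy as np
from plant import imaging
def ray(name,u,v,z):
    p=imaging.camera_params(name);T=p["cam_to_world"]
    d=T[:3,:3]@np.array([(u-p["cx"])/p["fx"],(v-p["cy"])/p["fy"],1]);o=T[:3,3]
    return (o+d*(z-o[2])/d[2])[:2]
E
python3 - <<'E'
import cv2,numpy as np
from h import ray
def obj(mask,nm,z,view,amin,amax):
    m=cv2.morphologyEx(mask.astype(np.uint8),cv2.MORPH_OPEN,np.ones((3,3)))
    for c in cv2.findContours(m,cv2.RETR_EXTERNAL,cv2.CHAIN_APPROX_NONE)[0]:
        a=cv2.contourArea(c)
        if amin<a<amax:
            h=cv2.convexHull(c)
            w=np.array([ray(view,*q[0],z) for q in h],np.float32)
            print(nm,a,cv2.minAreaRect(h)[0],"world rect",np.round(w.min(0),3),np.round(w.max(0),3),"encl",cv2.minEnclosingCircle(w),"rect",cv2.minAreaRect(w))
for view in("top","scene"):
    im=cv2.imread(f"pics/{view}0.png");hsv=cv2.cvtColor(im,cv2.COLOR_BGR2HSV);H,S,V=cv2.split(hsv)
    print(view)
    obj((S<50)&(V>175),"white",0.07,view,200,1500)
    obj((S<50)&(V>150),"dish",0.012,view,3500,12000)
    obj((H>17)&(H<32)&(S>60)&(V>130),"tray",0.012,view,2500,12000)
    obj(((H<5)|(H>175))&(S>200)&(V>120),"red",0.07,view,200,3000)
    obj((H>105)&(H<125)&(S>150)&(V>90),"blue",0.07,view,200,3000)
E
```

```text
top
white 665.0 (229.0, 245.5) world rect [0.432 0.07 ] [0.484 0.121] encl ((0.4576243758201599, 0.09507220983505249), 0.02724972553551197) rect ((0.45799311995506287, 0.09555710852146149), (0.052229076623916626, 0.05018256604671478), 0.43629518151283264)
white 575.0 (228.0, 135.5) world rect [0.637 0.074] [0.689 0.126] encl ((0.6632196307182312, 0.09952341765165329), 0.026949811726808548) rect ((0.6626447439193726, 0.09917458891868591), (0.051391057670116425, 0.05278961732983589), 65.17469787597656)
white 437.5 (190.6070098876953, 119.2879409790039) world rect [0.681 0.13 ] [0.707 0.211] encl ((0.6915085911750793, 0.17023782432079315), 0.04160456359386444) rect ((0.6946699619293213, 0.17006033658981323), (0.08177843689918518, 0.02411436103284359), 86.16197204589844)
dish 7092.0 (427.0, 238.0) world rect [ 0.383 -0.371] [ 0.572 -0.188] encl ((0.47780320048332214, -0.2831682562828064), 0.09553459286689758) rect ((0.477889746427536, -0.2793858051300049), (0.18166308104991913, 0.19009439647197723), 85.96687316894531)
tray 4765.0 (131.27198791503906, 236.99600219726562) world rect [0.366
[... 2113 characters left out ...]
595 0.12 ] encl ((0.5671033263206482, 0.09333496540784836), 0.02851467952132225) rect ((0.5674850940704346, 0.09251042455434799), (0.051352497190237045, 0.048635728657245636), 65.70088958740234)
red 233.5 (261.5, 189.5) world rect [ 0.44  -0.028] [0.494 0.026] encl ((0.4664621949195862, -0.0017655401024967432), 0.027817340567708015) rect ((0.4671000838279724, -0.0025569722056388855), (0.051072828471660614, 0.04887319728732109), 65.69995880126953)
blue 424.5 (261.5, 168.5) world rect [ 0.336 -0.007] [0.447 0.067] encl ((0.3911055028438568, 0.03331296145915985), 0.05590372532606125) rect ((0.38809171319007874, 0.02922491542994976), (0.04944588989019394, 0.10669600963592529), 66.89195251464844)
```

```bash
cat >> h.py <<'E'
from scipy.spatial.transform import Rotation as Ro
from plant import monitor
def go(x,y,z,jaw=-45):
    s=monitor.observe();R=Ro.from_rotvec(s["eef_rot"]).as_matrix()
    d=R.T@(np.array([x,y,z])-s["tool_pos"])
    a=np.degrees(np.arctan2(R[1,1],R[0,1]))
    t=-np.radians((jaw-a+180)%360-180) 
    print("t",s["clock"],"pos",s["tool_pos"].round(4),"jaw",round(a,1),"tilt",R[:,2].round(3),"F",s["ft_force"].round(2),"w",round(s["width"],4),"j",s["joint_pos"].round(2))
    print("shift",d.round(4),"turn",round(t,3),"alt",round(t-np.sign(t)*np.pi,3))
E
python3 - <<'E'
from h import *
go(.461,.096,.33)
print(ray("top",280,195,.07),ray("top",231,188,.07),ray("top",283,243,.07),ray("top",330,317,.08))
E
```

```text
t 0.1 pos [0.1743 0.6    0.404 ] jaw 73.8 tilt [-0.    -0.001 -1.   ] F [0.42 0.16 0.16] w 0.0917 j [ 1.29  0.35  1.63  0.    1.16 -0.  ]
shift [-0.4159 -0.4039  0.0745] turn 2.073 alt -1.068
[0.54975688 0.00368667] [0.56313495 0.09317397] [ 0.46187725 -0.00127742] [ 0.33180497 -0.08194709]
```

Call:
drive_tool:
  targets: "-0.416 -0.404 0.05 2.07 1;-0.416 -0.404 0.05 2.07 1;-0.416 -0.404 0.05 2.07 1;-0.416 -0.404 0.05 2.07 1;-0.416 -0.404 0.05 2.07 1;-0.416 -0.404 0.05 2.07 1;-0.416 -0.404 0.05 2.07 1;-0.416 -0.404 0.05 2.07 1;-0.416 -0.404 0.05 2.07 1;-0.416 -0.404 0.05 2.07 1;-0.416 -0.404 0.05 2.07 1;-0.416 -0.404 0.05 2.07 1"
  squeeze: 30

```text
clock: 1.3
tool_pos: [0.462, 0.0932, 0.3542]
eef_rot: [2.716, 1.576, -0.001]
ft_force: [1.1, 0.6, 0.5]
width: 0.0919
```

```bash
python3 -c "
from h import *
go(.460,.096,.33)"
```

```text
t 1.3 pos [0.462  0.0932 0.3542] jaw -29.8 tilt [-0.    -0.002 -1.   ] F [1.08 0.61 0.53] w 0.0919 j [ 0.2   0.17  2.   -0.    0.96  0.72]
shift [ 0.0015 -0.0031  0.0242] turn 0.266 alt -2.876
```

Call:
drive_tool:
  targets: "0.001 -0.003 0.0 0.266 1;0.001 -0.003 0.0 0.266 1;0.001 -0.003 0.03 0.266 1;0.001 -0.003 0.06 0.266 1;0.001 -0.003 0.06 0.266 1"

```text
clock: 1.8
tool_pos: [0.4582, 0.095, 0.2913]
eef_rot: [2.902, 1.202, -0.011]
ft_force: [-0.1, -0.0, -0.1]
width: 0.0918
```

```bash
python3 - <<'E'
from h import *
import cv2
go(.459,.096,.216)
for n in("scene","top"):
    cv2.imwrite(f"pics/{n}1.png",imaging.camera(n)[:,:,::-1])
go(.459,.096,.216)
E
python3 -c "
import cv2
a=cv2.imread('pics/scene1.png')[100:280,180:400];b=cv2.imread('pics/top1.png')[150:330,140:360]
cv2.imwrite('pics/c1.png',cv2.resize(cv2.vconcat([cv2.hconcat([a,b])]),(800,327)))"
```

```text
t 1.8 pos [0.4582 0.095  0.2913] jaw -45.0 tilt [-0.006 -0.003 -1.   ] F [-0.08 -0.03 -0.14] w 0.0918 j [ 0.2   0.27  2.06 -0.    0.82  0.99]
shift [0.0017 0.     0.0753] turn -0.0 alt 3.141
t 1.9 pos [0.4597 0.0955 0.2943] jaw -45.0 tilt [-0.002 -0.002 -1.   ] F [ 0.15 -0.63 -0.31] w 0.092 j [ 0.2   0.26  2.06 -0.    0.82  0.99]
shift [ 0.0001 -0.0009  0.0783] turn -0.0 alt 3.141
```

View pics/c1.png

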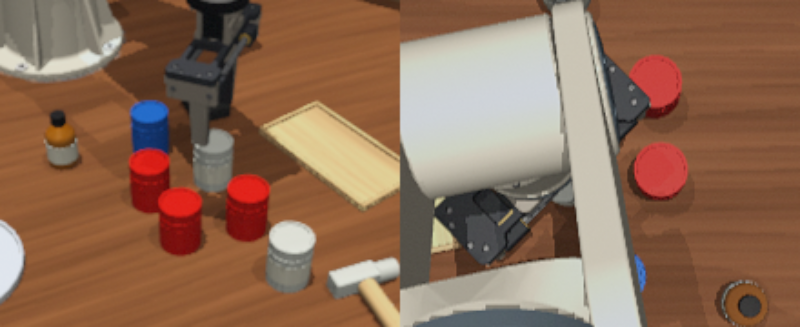

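The fingers straddle grey tin A (crop centre about (210,160)) and stay clear of the red and blue tins. Descending.

Call:
drive_tool:
  targets: "0 -0.001 0.03 0 1;0 -0.001 0.06 0 1;0 -0.001 0.078 0 1;0 -0.001 0.078 0 1;0 -0.001 0.078 0 0.2;0 -0.001 0.078 0 -0.3;0 -0.001 0.078 0 -0.3;0 -0.001 0.078 0 -0.3;0 -0.001 0.078 0 -0.3"
  squeeze: 30

```text
clock: 2.8
tool_pos: [0.4591, 0.096, 0.2168]
eef_rot: [2.901, 1.202, -0.002]
ft_force: [2.2, -2.7, 2.4]
width: 0.0539
```

```bash
python3 -c "
from h import *
go(.459,.096,.37)"
```

```text
t 2.8 pos [0.4591 0.096  0.2168] jaw -45.0 tilt [-0.001 -0.002 -1.   ] F [ 2.22 -2.65  2.38] w 0.0539 j [ 0.2   0.4   2.1  -0.    0.64  0.99]
shift [-3.000e-04  1.000e-04 -1.532e-01] turn -0.0 alt 3.141
```

Gripped at 54 mm. Lifting, then holding still to weigh.

Call:
drive_tool:
  targets: "0 0 -0.01 0 -0.3;0 0 -0.03 0 -0.3;0 0 -0.06 0 -0.3;0 0 -0.1 0 -0.3;0 0 -0.14 0 -0.3;0 0 -0.15 0 -0.3;0 0 -0.15 0 -0.3;0 0 -0.15 0 -0.3;0 0 -0.15 0 -0.3;0 0 -0.15 0 -0.3;0 0 -0.15 0 -0.3"

```text
clock: 3.9
tool_pos: [0.459, 0.0963, 0.3656]
eef_rot: [2.902, 1.202, -0.006]
ft_force: [0.4, 0.0, -5.1]
width: 0.0538
```

Run:
```python
from h import *
import cv2
F=[]
for i in range(6):
    im=imaging.camera("scene"); F.append(monitor.observe()["ft_force"])
cv2.imwrite("pics/scene2.png",im[:,:,::-1])
F=np.array(F);print(F.round(2),F.mean(0))
go(.459,.096,.37)
```

```text
[[-0.35  1.04 -4.88]
 [ 0.48 -0.1  -5.05]
 [ 0.4   0.37 -4.89]
 [ 0.03 -0.44 -5.07]
 [-0.65  0.78 -4.15]
 [-0.93 -0.51 -5.48]] [-0.17045839  0.19199967 -4.92012669]
t 4.2 pos [0.4592 0.0963 0.3667] jaw -45.0 tilt [-0.001 -0.002 -1.   ] F [-0.93 -0.51 -5.48] w 0.0538 j [ 0.2   0.15  1.99 -0.    0.99  0.99]
shift [-0.0004  0.     -0.0033] turn -0.0 alt 3.141
```

View pics/scene2.png

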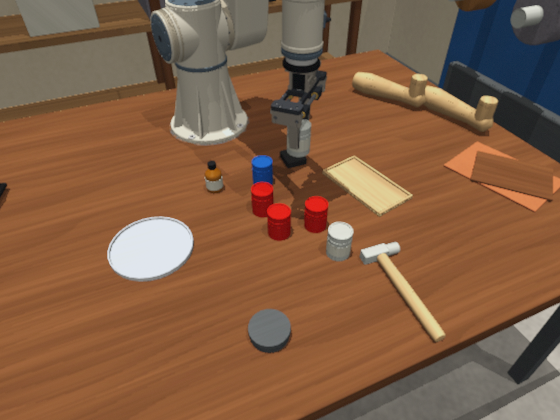

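The scene view shows grey tin A held clear of the bench at about (298,138). It weighs about 4.9 N, or 0.5 kg, so it goes into the tray. I aim for the tray half nearer the robot, (0.438, 0.277).

```bash
python3 -c "
from h import *
go(.438,.277,.26)"
```

```text
t 4.2 pos [0.4592 0.0963 0.3667] jaw -45.0 tilt [-0.001 -0.002 -1.   ] F [-0.93 -0.51 -5.48] w 0.0538 j [ 0.2   0.15  1.99 -0.    0.99  0.99]
shift [ 0.113  -0.1429  0.1064] turn -0.0 alt 3.141
```

Call:
drive_tool:
  targets: "0.012 -0.015 0 0 -0.3;0.035 -0.044 0 0 -0.3;0.06 -0.076 0 0 -0.3;0.085 -0.108 0 0 -0.3;0.105 -0.133 0.01 0 -0.3;0.113 -0.143 0.03 0 -0.3;0.113 -0.143 0.055 0 -0.3;0.113 -0.143 0.08 0 -0.3;0.113 -0.143 0.1 0 -0.3;0.113 -0.143 0.112 0 -0.3;0.113 -0.143 0.112 0 -0.3;0.113 -0.143 0.112 0 -0.3"

```text
clock: 5.4
tool_pos: [0.4383, 0.2773, 0.2549]
eef_rot: [2.902, 1.201, -0.002]
ft_force: [-0.4, 0.8, -6.1]
width: 0.0535
```

Run:
```python
from h import *
import cv2
im=imaging.camera("scene");cv2.imwrite("pics/scene3.png",cv2.resize(im[80:240,240:440,::-1],(800,640))[:600])
go(.438,.277,.2225)
```

```text
t 5.45 pos [0.4384 0.2774 0.2553] jaw -45.0 tilt [ 0.    -0.001 -1.   ] F [ 0.36  0.27 -4.75] w 0.0538 j [ 0.56  0.39  1.98 -0.    0.77  1.35]
shift [-0.0005 -0.0001  0.0328] turn -0.0 alt 3.141
```

View pics/scene3.png

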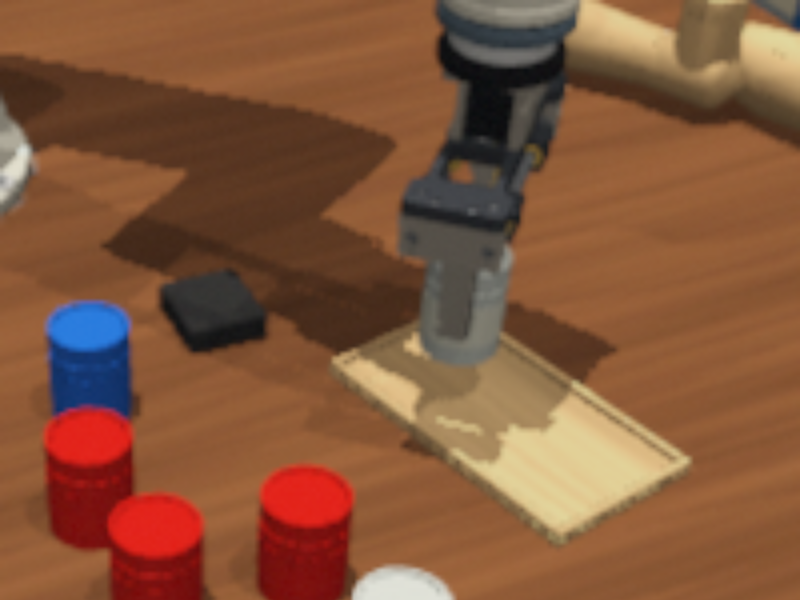

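Tin A hangs upright over the tray's near half, at about (465,310) in the crop. Now lowering gently.

Call:
drive_tool:
  targets: "0 0 0.008 0 -0.3;0 0 0.016 0 -0.3;0 0 0.022 0 -0.3;0 0 0.026 0 -0.3;0 0 0.028 0 -0.3;0 0 0.030 0 -0.3;0 0 0.032 0 -0.3;0 0 0.032 0 -0.3;0 0 0.032 0 -0.3"

```text
clock: 6.35
tool_pos: [0.4385, 0.2774, 0.2234]
eef_rot: [2.902, 1.202, 0.0]
ft_force: [0.1, -0.4, -6.3]
width: 0.0536
```

```bash
python3 -c "
from h import *
go(.438,.277,.2225)"
```

```text
t 6.35 pos [0.4385 0.2774 0.2234] jaw -45.0 tilt [ 0.    -0.001 -1.   ] F [ 0.12 -0.36 -6.34] w 0.0536 j [ 0.56  0.44  1.99 -0.    0.7   1.35]
shift [-0.0006 -0.0001  0.0009] turn -0.0 alt 3.141
```

Call:
drive_tool:
  targets: "0 0 0.0008 0 -0.3;0 0 0.0015 0 -0.3;0 0 0.0015 0 -0.3"

```text
clock: 6.65
tool_pos: [0.4387, 0.2775, 0.2228]
eef_rot: [2.902, 1.202, 0.001]
ft_force: [-2.2, -2.3, 6.2]
width: 0.0535
```

Contact with the tray floor: the force rose to +6 N. Releasing.

Call:
drive_tool:
  targets: "0 0 0 0 0.3;0 0 0 0 0.7;0 0 0 0 0.9;0 0 0 0 0.9;0 0 -0.03 0 0.9;0 0 -0.07 0 0.9;0 0 -0.11 0 0.9;0 0 -0.15 0 0.9;0 0 -0.15 0 0.9"

```text
clock: 7.55
tool_pos: [0.4399, 0.2784, 0.378]
eef_rot: [-2.902, -1.202, -0.015]
ft_force: [0.1, -0.0, -0.5]
width: 0.0869
```

Run:
```python
from h import *
go(.665,.100,.36)
```

```text
t 7.55 pos [0.4399 0.2784 0.378 ] jaw -45.0 tilt [ 0.008  0.004 -1.   ] F [ 0.09 -0.04 -0.49] w 0.0869 j [ 0.56  0.22  1.89 -0.    1.03  1.35]
shift [0.0329 0.2853 0.0191] turn -0.0 alt 3.141
```

Call:
drive_tool:
  targets: "0.006 0.05 0 0 1;0.012 0.1 0 0 1;0.018 0.15 0 0 1;0.024 0.2 0 0 1;0.029 0.25 0.005 0 1;0.033 0.285 0.02 0 1;0.033 0.285 0.02 0 1;0.033 0.285 0.02 0 1;0.033 0.285 0.02 0 1"

```text
clock: 8.45
tool_pos: [0.6642, 0.1008, 0.3587]
eef_rot: [-2.901, -1.202, -0.013]
ft_force: [-0.4, 0.2, -0.9]
width: 0.0922
```

Run:
```python
from h import *
import cv2
a=imaging.camera("scene");b=imaging.camera("top")
cv2.imwrite("pics/c4.png",cv2.resize(cv2.hconcat([a,b])[:,:,::-1],(800,300)))
cv2.imwrite("pics/s4.png",a[:,:,::-1])
go(.6635,.100,.216)
```

```text
t 8.55 pos [0.6642 0.1013 0.3595] jaw -44.9 tilt [ 0.009  0.004 -1.   ] F [-0.48  0.62 -0.11] w 0.0921 j [0.15 0.46 1.57 0.   1.1  0.93]
shift [-0.0027 -0.      0.1435] turn 0.001 alt -3.141
```

View pics/s4.png

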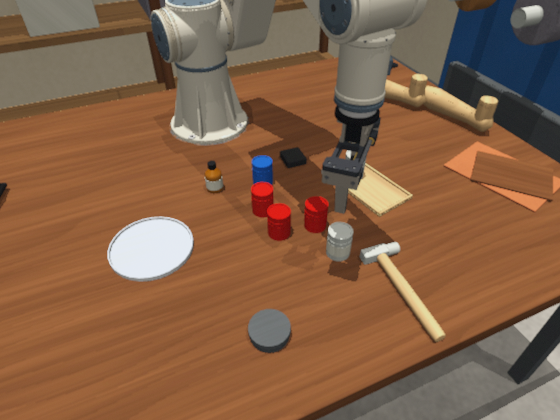

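Grey tin B stands at about (340,241), below the open gripper. Red tins and hammer are clear. Descending.

Call:
drive_tool:
  targets: "-0.001 0 0.03 0 1;-0.002 0 0.065 0 1;-0.003 0 0.1 0 1;-0.003 0 0.125 0 1;-0.003 0 0.14 0 1;-0.003 0 0.143 0 1;-0.003 0 0.143 0 1;-0.003 0 0.143 0 0.2;-0.003 0 0.143 0 -0.3;-0.003 0 0.143 0 -0.3;-0.003 0 0.143 0 -0.3;-0.003 0 0.143 0 -0.3"
  squeeze: 30

```text
clock: 9.75
tool_pos: [0.6633, 0.0997, 0.2168]
eef_rot: [-2.901, -1.203, -0.016]
ft_force: [-0.1, 0.3, 0.8]
width: 0.0541
```

```bash
python3 -c "
from h import *
go(.664,.100,.37)"
```

```text
t 9.75 pos [0.6633 0.0997 0.2168] jaw -45.0 tilt [ 0.009  0.004 -1.   ] F [-0.07  0.31  0.83] w 0.0541 j [0.15 0.63 1.66 0.   0.85 0.93]
shift [ 0.0021  0.0007 -0.1532] turn 0.001 alt -3.141
```

Call:
drive_tool:
  targets: "0 0 -0.01 0 -0.3;0 0 -0.03 0 -0.3;0 0 -0.06 0 -0.3;0 0 -0.1 0 -0.3;0 0 -0.14 0 -0.3;0.001 0 -0.15 0 -0.3;0.001 0 -0.15 0 -0.3;0.001 0 -0.15 0 -0.3;0.001 0 -0.15 0 -0.3;0.001 0 -0.15 0 -0.3;0.001 0 -0.15 0 -0.3"

```text
clock: 10.85
tool_pos: [0.6625, 0.0997, 0.3653]
eef_rot: [-2.901, -1.203, -0.012]
ft_force: [-0.8, -0.1, -6.4]
width: 0.0536
```

Run:
```python
from h import *
import cv2
F=[]
for i in range(6):
    im=imaging.camera("scene"); F.append(monitor.observe()["ft_force"])
cv2.imwrite("pics/s5.png",im[:,:,::-1])
F=np.array(F);print(F.round(2),F.mean(0))
go(.527,.294,.37)
go(.479,-.281,.37)
```

```text
[[ 0.08 -0.28 -5.39]
 [-0.06  0.07 -6.26]
 [ 0.33  0.57 -6.5 ]
 [-0.22 -0.63 -5.84]
 [ 0.91 -0.49 -6.73]
 [-0.07  0.45 -6.21]] [ 0.16141902 -0.05094259 -6.15462446]
t 11.15 pos [0.6627 0.0998 0.3667] jaw -45.0 tilt [ 0.009  0.004 -1.   ] F [-0.07  0.45 -6.21] w 0.0541 j [0.15 0.45 1.57 0.   1.11 0.93]
shift [ 0.0416 -0.2333 -0.0036] turn 0.001 alt -3.141
t 11.15 pos [0.6627 0.0998 0.3667] jaw -45.0 tilt [ 0.009  0.004 -1.   ] F [-0.07  0.45 -6.21] w 0.0541 j [0.15 0.45 1.57 0.   1.11 0.93]
shift [-0.3992  0.139  -0.0066] turn 0.001 alt -3.141
```

View pics/s5.png

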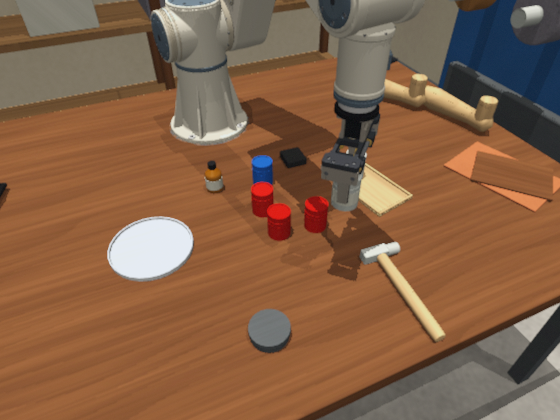

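The scene view shows tin B held in the air at about (345,193). It weighs about 6.2 N, or 0.62 kg, so it goes into the tray too, in the far half at (0.530, 0.295).

Call:
drive_tool:
  targets: "0.004 -0.02 0 0 -0.3;0.01 -0.055 0 0 -0.3;0.017 -0.095 0 0 -0.3;0.024 -0.135 0 0 -0.3;0.03 -0.175 0 0 -0.3;0.036 -0.21 0 0 -0.3;0.04 -0.231 0.01 0 -0.3;0.04 -0.232 0.03 0 -0.3;0.04 -0.232 0.05 0 -0.3;0.04 -0.232 0.065 0 -0.3;0.04 -0.232 0.07 0 -0.3;0.04 -0.232 0.07 0 -0.3"

```text
clock: 12.35
tool_pos: [0.5273, 0.2922, 0.2959]
eef_rot: [-2.901, -1.203, -0.014]
ft_force: [0.4, 0.5, -6.1]
width: 0.0536
```

Run:
```python
from h import *
import cv2
im=imaging.camera("scene");cv2.imwrite("pics/s6.png",cv2.resize(im[80:230,240:440,::-1],(800,600)))
im=imaging.camera("top");cv2.imwrite("pics/t6.png",im[:,:,::-1])
go(.530,.295,.2225)
```

```text
t 12.45 pos [0.5278 0.2924 0.2971] jaw -45.0 tilt [ 0.01   0.005 -1.   ] F [ 0.6  -0.28 -5.33] w 0.0537 j [ 0.5   0.44  1.77 -0.    0.92  1.29]
shift [ 0.0026 -0.0006  0.0746] turn 0.001 alt -3.141
```

View pics/s6.png

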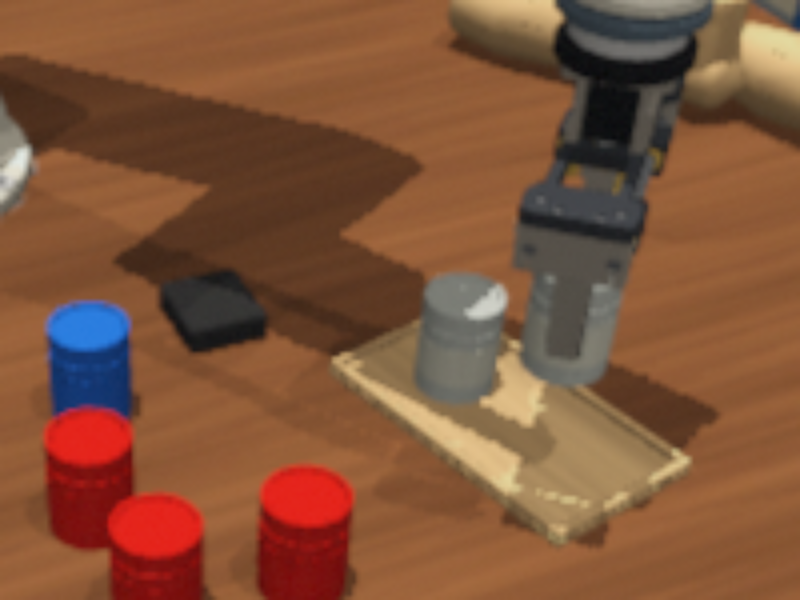

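View pics/t6.png

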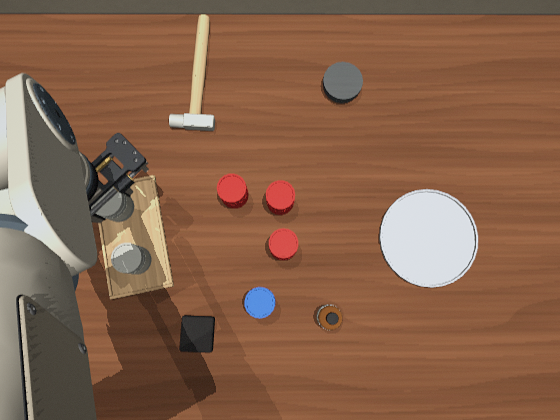

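Tin A stands upright in the tray: top view (127,258), scene crop (460,340). Tin B hangs over the far half at top view (113,205). Lowering.

Call:
drive_tool:
  targets: "0.001 0 0.015 0 -0.3;0.002 -0.0005 0.03 0 -0.3;0.003 -0.0005 0.045 0 -0.3;0.003 -0.0005 0.057 0 -0.3;0.003 -0.0005 0.064 0 -0.3;0.003 -0.0005 0.068 0 -0.3;0.003 -0.0005 0.071 0 -0.3;0.003 -0.0005 0.072 0 -0.3;0.003 -0.0005 0.072 0 -0.3;0.003 -0.0005 0.072 0 -0.3"

```text
clock: 13.45
tool_pos: [0.5305, 0.2953, 0.2256]
eef_rot: [-2.901, -1.203, -0.018]
ft_force: [0.2, -0.0, -5.9]
width: 0.0538
```

```bash
python3 -c "
from h import *
go(.530,.295,.2225)"
```

```text
t 13.45 pos [0.5305 0.2953 0.2256] jaw -45.0 tilt [ 0.01   0.005 -1.   ] F [ 0.17 -0.04 -5.9 ] w 0.0538 j [ 0.51  0.54  1.8  -0.    0.79  1.29]
shift [-0.0006 -0.0001  0.0031] turn 0.0 alt -3.141
```

Call:
drive_tool:
  targets: "0 0 0.001 0 -0.3;0 0 0.002 0 -0.3;0 0 0.003 0 -0.3;0 0 0.0033 0 -0.3"

```text
clock: 13.85
tool_pos: [0.5306, 0.2954, 0.2228]
eef_rot: [-2.901, -1.202, -0.019]
ft_force: [-1.6, -0.9, 2.3]
width: 0.0534
```

The floor now carries the tin: the force went from -5.9 N to +2.3 N. Releasing and backing off.

Call:
drive_tool:
  targets: "0 0 0 0 0.2;0 0 0 0 0.5;0 0 0 0 0.8;0 0 0 0 0.8;0 0 -0.03 0 0.8;0 0 -0.07 0 0.8;0 0 -0.11 0 0.8;0 0 -0.15 0 0.8;0 0 -0.16 0 0.8;0.05 0.05 -0.16 0 0.8;0.05 0.1 -0.16 0 0.8;0.05 0.15 -0.16 0 0.8"

```text
clock: 15.05
tool_pos: [0.6599, 0.2348, 0.3834]
eef_rot: [-2.9, -1.205, -0.02]
ft_force: [0.8, 0.4, 0.4]
width: 0.0827
```

Call:
drive_tool:
  targets: "0 0.05 0 0 0.8;-0.05 0.1 0 0 0.8;-0.1 0.15 0 0 0.8;-0.15 0.15 0 0 0.8;-0.15 0.15 0 0 0.8;-0.15 0.15 0 0 0.8;-0.15 0.15 0 0 0.8"

```text
clock: 15.75
tool_pos: [0.6603, 0.022, 0.3817]
eef_rot: [-2.9, -1.203, -0.019]
ft_force: [0.7, -0.5, 0.4]
width: 0.0825
```

Run:
```python
from h import *
import cv2
a=imaging.camera("scene");cv2.imwrite("pics/s7.png",a[:,:,::-1])
b=imaging.camera("top");cv2.imwrite("pics/t7.png",b[:,:,::-1])
go(.530,.295,.2225)
```

```text
t 15.85 pos [0.6608 0.0235 0.3819] jaw -44.8 tilt [ 0.011  0.006 -1.   ] F [-1.01  0.1   0.6 ] w 0.0828 j [0.03 0.43 1.58 0.01 1.13 0.81]
shift [ 0.0984 -0.2848  0.1596] turn 0.003 alt -3.139
```

View pics/s7.png

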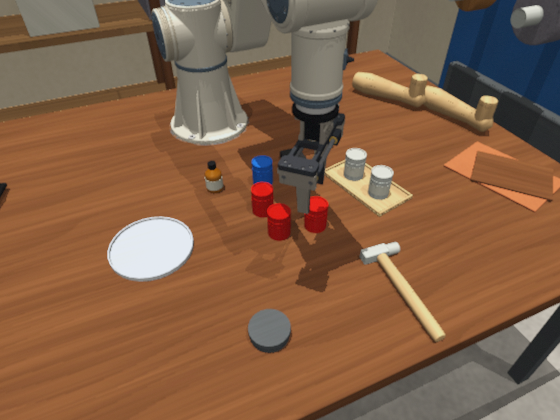

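View pics/t7.png

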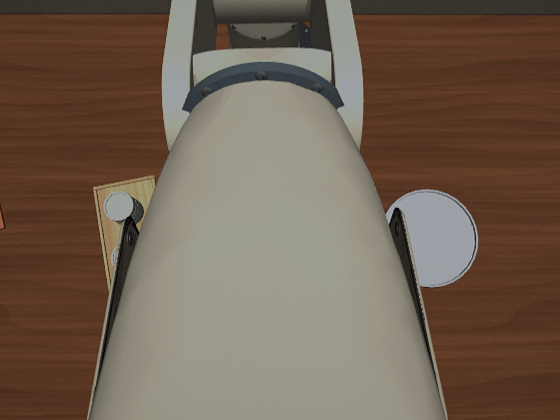

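Both grey tins stand upright inside the tray, at scene (355,164) and (381,182). The gripper is well clear and touches nothing, and the red and blue tins haven't moved. Handing in.

```bash
python3 -c "
from plant import order
print(order.job_done())"
```

```text
the job is handed in; nothing more can be done
None
```

Both tins turned out to be well filled, so both now stand in the wooden tray and the dish is empty.

- **Weights:** with each tin held still in the air, the first read about 4.9 N (roughly 0.50 kg) and the second about 6.2 N (roughly 0.63 kg). Single readings varied by about ±0.7 N, and both averages are well above the 3.4 N limit.
- **Placing:** I lowered each tin slowly until the force showed the tray floor was carrying it. Then I opened the fingers and backed off.
- **Last checks:** the final scene picture shows both tins upright inside the tray, about 90 mm apart. The red and blue tins and the hammer had not moved, and the gripper was clear. In the last top picture the arm hid part of the tray, so there the second tin was fully seen and the first only partly. The job was handed in at about 16 s of the 61 s.
- **Small deviation:** the tool was tilted about 0.5–0.7° while handling the second tin, but the picture shows it standing upright.

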